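# Fetch the gift box from behind the stock and pack it

### The job

The small white gift box lies in the dark wooden stock bay behind the round tin and the tall carton: first stand both of these upright on the black rubber mat, then pack the gift box flat into the middle of the gap between the two cardboard boxes in the grey tray without shifting them, and only then put the tin and the carton back in the bay, each upright where it stood at the start. Leave the tape roll and the stapler alone, and let go of everything at the end.

Things in the scene. Friction and masses are not known exactly. Their poses are not given: they have to be found in the camera images.
- tin_center (a point): centre (half-way up) of the loose round metal tin, diameter 54 mm, height 90 mm, about 0.2 kg; z is its axis, upright. It starts in the bay, in front of the gift box, to the left or right of the carton.
- carton_center (a point): centre (half-way up) of the loose tall brown cardboard carton, 52 x 52 mm and 90 mm high, about 0.2 kg, with a paper strip over its top; z is up. It starts in the bay beside the tin, its sides nearly in line with the bay's. At least 30 mm are free between tin and carton and between each and the bay's side wall.
- giftbox_center (a point): centre (half-way up) of the loose white gift box lying flat, 44 mm along its x, 100 mm along its y, 44 mm high (z), about 0.15 kg, with a thin dark line round it. It starts in the bay behind the tin and the carton, a few mm from them, its long y axis nearly along the bay's y, with about 35 mm free between it and the bay's back wall.
- bay: dark wooden stock bay fixed to the bench, 182 mm along its x and 226 mm along its y; origin at the centre of its underside. Floor top 8 mm above the bench. Walls 8 mm thick, 40 mm high above the bench, on the +x (back), +y and -y sides; the -x side (front, towards the robot) is open.
- tray: grey open tray fixed to the bench, outside 140 mm along its x, 212 mm along its y, 32 mm high, walls and floor 5 mm thick; origin at the centre of its underside. Two packed boxes stand at its +y and -y ends, and the gap for the gift box, 116 mm long in y, is in its middle (centre at the tray's origin); the gift box goes there with its long y axis along the tray's y, with about 8 mm to spare at each end.
- mat: flat black rubber mat fixed to the bench, 150 mm along its x, 230 mm along its y, 4 mm thick; origin at the centre of its underside. It is empty at the start; the side area for the tin and the carton.
- packed_l: loose brown cardboard box with a dark band, 96 mm (x) x 40 mm (y) x 50 mm high, packed at the +y end of the tray; origin at the centre of its underside. Must stay where it is.
- packed_r: the same kind of box as packed_l, packed at the -y end of the tray; origin at the centre of its underside. Must stay where it is.
- tape: bystander: loose roll of brown packing tape lying flat, 90 mm across, 48 mm high; origin at the centre of its underside. Leave alone.
- stapler: bystander: loose black and steel desk stapler, 130 mm along its y, 36 mm wide, 46 mm high; origin at the centre of its underside. Leave alone.
There are look-alikes about, which are no part of the job. Leave any pink look-alike of the part that bears giftbox_center alone. What is shaped like the part that bears tin_center but blue is not meant.

How it is judged:
On the way, in this order (a step that is already met when the one before it is completed fails the run):
1. the tin and the carton both stand upright and released on the mat, the gift box still in its place in the bay (x of tin_center in the frame of mat between -0.06 and 0.06 m and y of tin_center in the frame of mat between -0.1 and 0.1 m and angle between each of tin_center, carton_center's own z axis and vertical below 0.15 rad and contact force between each of tin, carton and the fingers below 0.5 N and linear speed of each of tin, carton below 0.02 m/s and z of each of tin_center, carton_center in the frame of mat below 0.056 m and x of carton_center in the frame of mat between -0.06 and 0.06 m and y of carton_center in the frame of mat between -0.1 and 0.1 m and distance of giftbox_center from where it was at the start of the episode below 0.025 m), for 0.2 s.
2. the gift box lies released in the gap in the tray, the tin and the carton still standing on the mat (x of giftbox_center in the frame of tray between -0.018 and 0.018 m and y of giftbox_center in the frame of tray between -0.014 and 0.014 m and z of giftbox_center in the frame of tray below 0.034 m and angle between the y axis of giftbox_center and the y axis of tray, either way round below 0.2 rad and angle between each of giftbox_center, tin_center, carton_center's own z axis and vertical below 0.15 rad and contact force between each of giftbox, tin, carton and the fingers below 0.5 N and linear speed of each of giftbox, tin, carton below 0.02 m/s and x of tin_center in the frame of mat between -0.06 and 0.06 m and y of tin_center in the frame of mat between -0.1 and 0.1 m and z of each of tin_center, carton_center in the frame of mat below 0.056 m and x of carton_center in the frame of mat between -0.06 and 0.06 m and y of carton_center in the frame of mat between -0.1 and 0.1 m), for 0.2 s.
At the end, for the whole second after the job is handed in: Gift box flat on the tray floor in the gap, within 18 mm (x) and 14 mm (y) of the tray centre, 0.2 rad of its y; tin and carton upright (0.15 rad) within 15 mm of where they started; packed boxes moved under 12 mm, tape and stapler under 30 mm; all released and at rest (x of giftbox_center in the frame of tray between -0.018 and 0.018 m and y of giftbox_center in the frame of tray between -0.014 and 0.014 m and z of giftbox_center in the frame of tray below 0.034 m and angle between the y axis of giftbox_center and the y axis of tray, either way round below 0.2 rad and angle between each of giftbox_center, tin_center, carton_center's own z axis and vertical below 0.15 rad and contact force between each of giftbox, tin, carton and the fingers below 0.5 N and linear speed of each of giftbox, tin, carton below 0.02 m/s and distance of each of tin_center, carton_center from where it was at the start of the episode below 0.015 m and distance of each of packed_l, packed_r from where it was at the start of the episode below 0.012 m and distance of each of tape, stapler from where it was at the start of the episode below 0.03 m); the robot touches nothing.
It fails at once if a packed box in the tray is shifted by more than 12 mm (distance of any of packed_l, packed_r from where it was at the start of the episode above 0.012 m).
It fails at once if the tape roll or the stapler is moved by more than 30 mm (distance of any of tape, stapler from where it was at the start of the episode above 0.03 m).
It fails at once if the tin or the carton is knocked over (angle between any of tin_center, carton_center's own z axis and vertical above 0.8 rad).
It also fails if it takes over 138 s, if anything falls off the work surface, if the arm or the gripper's body presses on something with over 40 N, if the wrist force passes 120 N, or if a joint passes its speed limit or range.

### The arm

A 7-joint arm with a two-finger parallel gripper is mounted at the origin on the work surface. World frame = base frame: x ahead of the robot, y to its left, z up, the work surface at z = 0. Lengths are in m, angles in rad, forces in N, time in s.
With the tool pointing down it reaches from about 0.425 to 0.875 m from the base axis. Payload 8.4 kg.
Tool frame: the origin (TCP) lies at the very end of the fingers, on their centre line; the grasp point (between the pads) lies 19 mm behind it; x points along the fingers, y is the direction in which the jaws open and shut, and the axes are right-handed (so a half turn about x gives the same grasp; the last joint's range is limited). The gripper opens to 85 mm and grips with 20 to 120 N. Pads are 22 mm wide; open, the fingers measure 114 mm over their backs; the gripper's body (76 mm by 85 mm) begins 54 mm behind the grasp point. The pads swing forward as they close: fully open they stand 13 mm farther back than shut.
Start: joints at [1.148, 0.333, 0.04, 1.465, -0.013, 1.343, -0.059], TCP at [0.207, -0.616, 0.231] pointing down, gripper open.
Joint ranges: [-2.58, 2.58], [-0.38, 2.09], [-1.3, 1.39], [0.25, 2.4], [-1.5, 4.64], [0.08, 2.09], [-2.65, 2.65]. Speed limits (rad/s): [2.22, 2.22, 2.79, 2.79, 3.14, 3.14, 3.14].

### API

Orientations are given as a unit quaternion [x, y, z, w].
In Python, from workcell import * gives the robot as it stands. Calls block until the motion is done:
- reach(position, orientation): joint-space move of the TCP to a pose.
- move_linear(position, attitude=None, rate=0.15): straight line of the TCP; attitude=None keeps the orientation; rate is the mean speed in m/s.
- movej(angles): joint-space move.
- grip(opening, newtons=None): finger opening in m; newtons is the grip in N (None keeps the last); returns when the fingers have stopped.
- wait(seconds).
- inverse_kinematics(position, orientation): joint angles nearest the present ones, or None.
- read_state(): the state.
- grab_frame(name): name is "scene" or "side" or "wrist"; returns a dict with "img" (420x560x3 uint8, blue, green, red), "fx", "fy", "cx", "cy" (pixels), "k1" (the pictures are not rectified: a ray, as slopes to the right and down, at radius r is drawn at 1 + k1 r^2 times it, then the intrinsics apply), "world_from_camera" (4x4, takes a point from camera to world coordinates); the wrist camera has in their place "mount" (4x4, takes a point from camera to tool coordinates, whose origin is the TCP and whose axes are the tool frame's). Camera axes: x right, y up, looking along -z (the intrinsics and any distortion apply to the point x, -y, -z); pixel columns grow to the right and rows downward; lengths in m; the calibration is good to about 2 mm. A picture is of the moment at which its call begins: read the wrist's pose just before it. There is no depth.
A pose or a line that the arm cannot do raises MotionError and nothing moves.
- sign_off(): hands the job in, once; it reports no verdict.
The state is a dict: "t": time; "joint_pos": joint angles; "qd": joint speeds; "tau": joint torques, N m; "tool_pos": TCP position; "eef_rot": TCP orientation; "ft_force": force on the tool from outside, world axes, zero at the start; "wrist_torque": the same for the moment, N m; "width": finger opening in m.
Only numpy, scipy, OpenCV 4.12 (cv2) and the standard library are available. Lean on these libraries where they do the work, as an engineer would, in place of code of your own. Each camera call takes 0.05 s, during which the arm holds its last target.

## Working session

There is one attempt and no reset: what is moved stays moved. The work goes in short steps, each a Python script; the robot and the scene stay as the last script left them, time stands still between calls to the robot, and variables do not carry over. Pictures are saved under pics/ and viewed, and the job is handed in when it is done.

```bash
mkdir -p pics; ls; python3 - <<'E'
from workcell import *
import cv2,pickle
for n in ["scene","side","wrist"]:
    s=read_state(); f=grab_frame(n); f["state"]=s
    pickle.dump(f,open(f"f_{n}0.pkl","wb")); cv2.imwrite(f"pics/{n}0.png",f["img"])
    print({k:v for k,v in f.items() if k not in("img","state")})
print(s)
E
```

```text
pics
{'fx': 541.9796317531683, 'fy': 541.9796317531683, 'cx': 275.93812470666745, 'cy': 207.6715218853353, 'k1': 0.017913651149190964, 'world_from_camera': array([[ 0.26668611, -0.80244352,  0.53381918,  1.28779976],
       [ 0.96369185,  0.21438538, -0.15917575, -0.19530547],
       [ 0.01328652,  0.55688715,  0.83048189,  1.26226423],
       [ 0.        ,  0.        ,  0.        ,  1.        ]])}
{'fx': 402.9450660117266, 'fy': 402.9450660117266, 'cx': 275.22586330901163, 'cy': 213.92524554064016, 'k1': -0.0699811770700665, 'world_from_camera': array([[-0.9930888 ,  0.08368318, -0.08229066,  0.45731163],
       [-0.1168293 , -0.77178897,  0.62505416,  0.61554096],
       [-0.0112045 ,  0.63034825,  0.77623163,  0.8000612 ],
       [ 0.        ,  0.        ,  0.        ,  1.        ]])}
{'fx': 345.96741166518433, 'fy': 345.96741166518433, 'cx': 275.0822864832279, 'cy': 210.52923167351926, 'k1': -0.027444868494251214, 'mount': array([[-4.88910633e-04,  2.99479534e-01, -9.54102599e-01,
        -1.41983545e-01],
       [ 9.99999383e-01, -8.05753749e-04, -7.65344408e-04,
        -7.0082
[... 154 characters left out ...]

         1.00000000e+00]])}
{'t': 0.1, 'joint_pos': array([ 1.14780367,  0.33385422,  0.03986681,  1.46618793, -0.01336735,
        1.34328639, -0.05848095]), 'qd': array([-0.00072917, -0.003359  ,  0.00151195, -0.00090968,  0.00054882,
        0.00017152, -0.00182321]), 'tau': array([ 4.80991803e-03, -6.60019326e+01,  1.37114614e+00, -4.06476974e+01,
        1.73223432e-02,  8.85893736e-03, -4.15424154e-06]), 'tool_pos': array([ 0.20664547, -0.61584457,  0.23049859]), 'eef_rot': array([-0.69773085, -0.11448831,  0.69798728, -0.11348055]), 'ft_force': array([-1.2088399 ,  0.05162201,  0.11760269]), 'wrist_torque': array([-0.01730599, -0.01904089, -0.03343998]), 'width': 0.08559805665430303}
```

View pics/scene0.png

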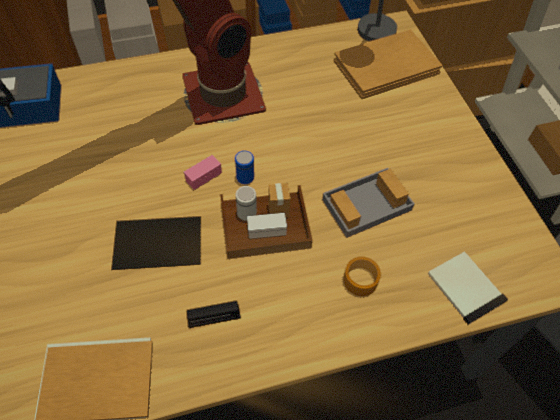

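View pics/side0.png

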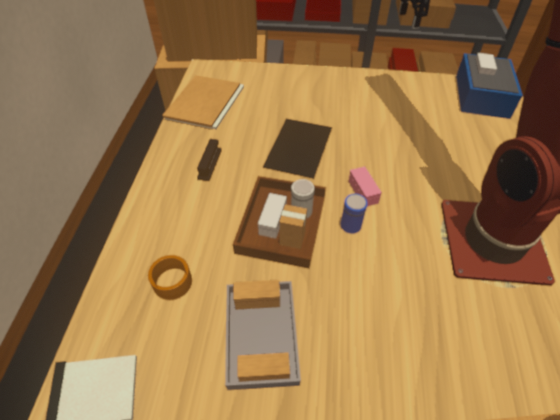

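View pics/wrist0.png

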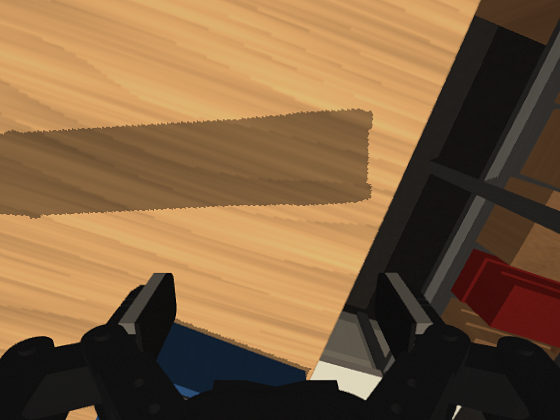

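```bash
cat > h.py <<'E'
import numpy as np,cv2,pickle
from scipy.optimize import least_squares
from scipy.spatial.transform import Rotation as R
def project(f,P,T=None):
    T=f["world_from_camera"] if T is None else T
    P=np.atleast_2d(P); c=(P-T[:3,3])@T[:3,:3]
    u=c[:,0]/-c[:,2]; v=-c[:,1]/-c[:,2]; r=1+f["k1"]*(u*u+v*v)
    return np.c_[f["fx"]*u*r+f["cx"],f["fy"]*v*r+f["cy"]]
def back(f,px,z,T=None):
    T=f["world_from_camera"] if T is None else T
    px=np.atleast_2d(np.float64(px)); d=np.c_[(px[:,0]-f["cx"])/f["fx"],(px[:,1]-f["cy"])/f["fy"]]
    s=d.copy()
    for _ in range(20): s=d/(1+f["k1"]*(s**2).sum(1,keepdims=True))
    D=np.c_[s[:,0],-s[:,1],-np.ones(len(s))]@T[:3,:3].T
    return T[:3,3]+D*((z-T[2,3])/D[:,2:3])
def wristT(f):
    s=f["state"]; T=np.eye(4); T[:3,:3]=R.from_quat(s["eef_rot"]).as_matrix(); T[:3,3]=s["tool_pos"]; return T@f["mount"]
def crop(img,x0,y0,x1,y1,k,name): 
    cv2.imwrite("pics/"+name,cv2.resize(img[y0:y1,x0:x1],None,fx=k,fy=k,interpolation=cv2.INTER_CUBIC))
E
python3 - <<'E'
from h import *
f=pickle.load(open("f_scene0.pkl","rb")); crop(f["img"],100,140,320,290,3.6,"sc_c.png")
crop(f["img"],310,150,430,250,6,"sc_t.png")
f=pickle.load(open("f_side0.pkl","rb")); crop(f["img"],220,110,390,270,3.7,"si_c.png")
E
```

```text
(no output)
```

View pics/sc_c.png

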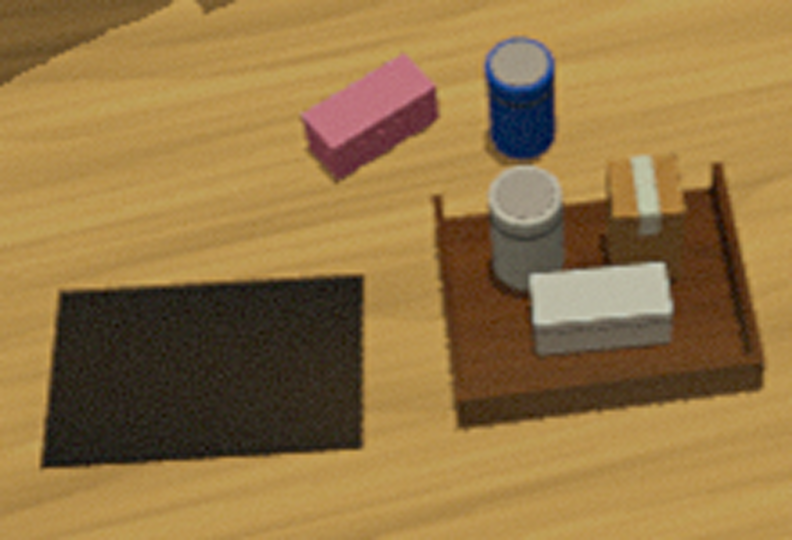

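View pics/si_c.png

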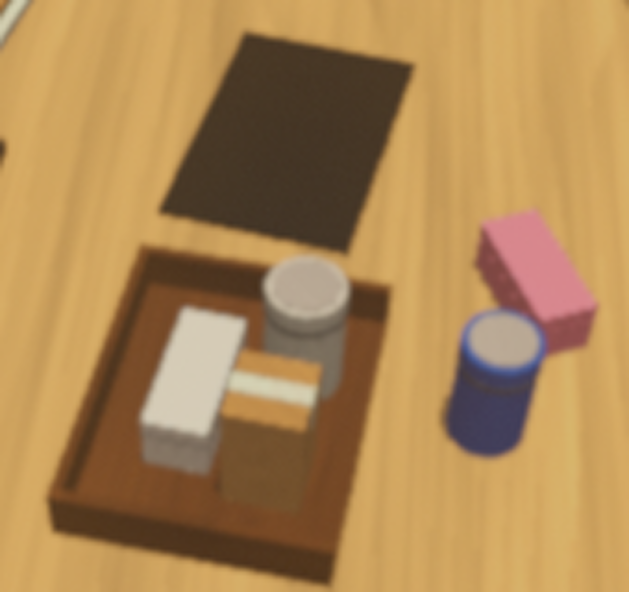

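View pics/sc_t.png

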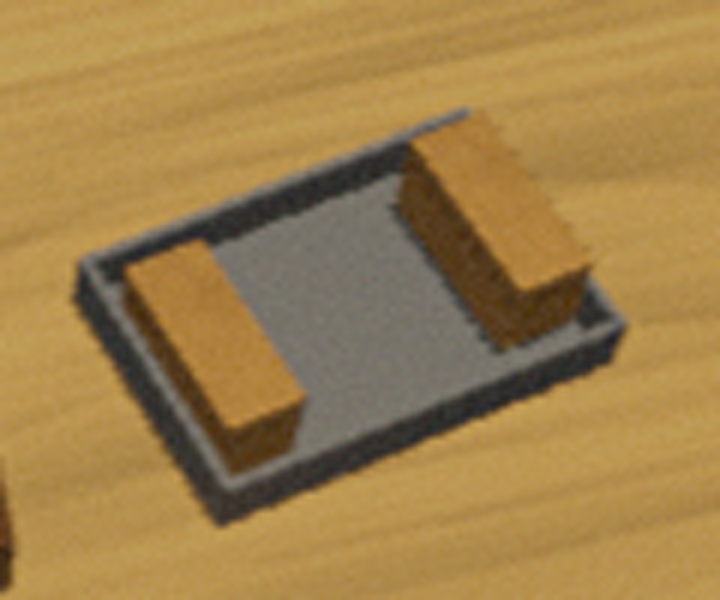

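```bash
python3 - <<'E'
from h import *
fs=pickle.load(open("f_scene0.pkl","rb")); fd=pickle.load(open("f_side0.pkl","rb"))
A=lambda p,k,o:(np.array(p)+.5)/k-.5+np.array(o)
S=lambda *p:A(p,3.6,(100,140)); D=lambda *p:A(p,3.7,(220,110)); T=lambda *p:A(p,6,(310,150))
np.set_printoptions(precision=4,suppress=True)
def rep(n,f,p,z):
    q=back(f,p,z)[:,:2]; e=np.roll(q,-1,0)-q
    print(n,q.mean(0),"sides",np.linalg.norm(e,axis=1),"ang",np.degrees(np.arctan2(e[:,1],e[:,0])))
rep("mat s",fs,S((60,291),(362,275),(362,447),(43,466)),.004)
rep("mat d",fd,D((247,33),(413,65),(347,250),(161,212)),.004)
rep("bay s",fs,S((435,197),(722,164),(763,364),(458,403)),.04)
rep("bay d",fd,D((145,247),(391,287),(330,555),(53,505)),.04)
rep("gift s",fs,S((530,275),(668,264),(671,310),(536,324)),.052)
rep("gift d",fd,D((185,307),(247,320),(210,428),(142,412)),.052)
rep("cart s",fs,S((610,157),(677,155),(685,213),(608,217)),.098)
rep("cart d",fd,D((240,350),(321,365),(306,430),(224,412)),.098)
rep("tray s",fs,T((78,268),(467,108),(626,322),(222,490)),.032)
print("tin",back(fs,S((525,198)),.098),back(fd,D((306,288)),.098))
print("blue",back(fs,S((521,65)),.098),back(fd,D((504,341)),.098))
E
```

```text
mat s [ 0.5025 -0.2894] sides [0.2282 0.1488 0.2275 0.1492] ang [  78.6566  -11.0118 -101.2531  169.2398]
mat d [ 0.5024 -0.29  ] sides [0.145  0.2256 0.1451 0.2285] ang [ 168.8683   79.062   -10.0027 -100.9583]
bay s [0.5235 0.0024] sides [0.2232 0.1812 0.2219 0.1818] ang [ 83.1491  -7.4494 -96.6766 172.9621]
bay d [0.5212 0.0043] sides [0.1765 0.2254 0.1733 0.2275] ang [173.4503  82.8998  -5.852  -96.3013]
gift s [0.5446 0.0017] sides [0.1026 0.0402 0.0991 0.0427] ang [ 80.4654 -12.8901 -98.0515 172.0914]
gift d [ 0.5447 -0.0035] sides [0.0434 0.0943 0.0453 0.0937] ang [170.4519  81.3576 -10.2507 -99.8025]
cart s [0.4905 0.0492] sides [0.0497 0.0526 0.0561 0.054 ] ang [  77.2148   -9.8089 -101.3291  163.3965]
cart d [0.4911 0.048 ] sides [0.0511 0.0513 0.0504 0.0497] ang [172.4821  83.9643  -9.3747 -95.2219]
tray s [0.5331 0.295 ] sides [0.2143 0.1373 0.2132 0.1333] ang [ 101.1173    9.9447  -79.9344 -169.6163]
tin [[ 0.4791 -0.0385  0.098 ]] [[ 0.4773 -0.0369  0.098 ]]
blue [[ 0.3573 -0.012   0.098 ]] [[ 0.3515 -0.0055  0.098 ]]
```

```bash
cat >> h.py <<'E'
def quat(yaw):  # tool down, jaws (tool y) along world direction yaw (deg)
    c,s=np.cos(np.radians(yaw)),np.sin(np.radians(yaw)); y=np.array([c,s,0]); x=np.array([0,0,-1.]); z=np.cross(x,y)
    return R.from_matrix(np.c_[x,y,z]).as_quat()
E
python3 - <<'E'
from h import *
from workcell import *
s=read_state(); print(R.from_quat(s["eef_rot"]).as_matrix().round(2))
print(s["joint_pos"])
for n,p,yaw in [("tin",(.478,-.038,.3),-8),("tin",(.478,-.038,.06),-8),("mat",(.5,-.29,.06),-10),("mat1",(.49,-.35,.06),-10),("tray",(.533,.295,.014),10),("gift",(.545,0,.017),-9)]:
    for a in (0,90,180,-90):
        q=inverse_kinematics(p,quat(yaw+a)); print(n,a,None if q is None else np.round(q,2))
E
```

```text
[[-0.    0.32 -0.95]
 [ 0.   -0.95 -0.32]
 [-1.   -0.    0.  ]]
[ 1.14779234  0.33376485  0.03982834  1.46607595 -0.01338532  1.34328476
 -0.05847265]
tin 0 [ 0.62 -0.02 -0.62  1.73 -0.01  1.43 -0.13]
tin 90 [ 0.68 -0.02 -0.68  1.73 -0.01  1.43  1.44]
tin 180 None
tin -90 [ 0.59 -0.02 -0.58  1.73 -0.01  1.43 -1.71]
tin 0 [ 0.57  0.22 -0.63  2.03  0.16  0.94 -0.28]
tin 90 [ 0.66  0.23 -0.73  2.03  0.19  0.95  1.26]
tin 180 [ 1.05  0.42 -1.22  2.02  0.46  1.02  2.61]
tin -90 [ 0.51  0.21 -0.57  2.04  0.14  0.94 -1.84]
mat 0 [ 0.76  0.37 -0.37  1.81  0.15  0.99  0.15]
mat 90 [ 0.87  0.39 -0.5   1.81  0.22  1.    1.67]
mat 180 [-0.46  0.67  1.22  1.87 -0.7   1.12 -2.29]
mat -90 [ 0.6   0.35 -0.17  1.82  0.07  0.98 -1.35]
mat1 0 [ 0.8   0.4  -0.31  1.76  0.14  1.    0.26]
mat1 90 [ 0.94  0.43 -0.48  1.75  0.23  1.02  1.77]
mat1 180 [-0.32  0.73  1.21  1.81 -0.75  1.16 -2.17]
mat1 -90 [ 0.64  0.39 -0.12  1.76  0.05  0.99 -1.24]
tray 0 [ 0.07  0.61 -0.84  1.75  0.52  1.02 -0.78]
tray 90 [ 0.11  0.63 -0.89  1.74  0.56  1.04  0.76]
tray 180 [ 0.23  0.75 -1.1   1.74  0.73  1.13  2.22]
tray -90 [ 0.07  0.61 -0.84  1.75  0.52  1.02 -2.36]
gift 0 [ 0.47  0.42 -0.65  1.91  0.32  0.92 -0.49]
gift 90 [ 0.55  0.45 -0.75  1.91  0.37  0.93  1.04]
gift 180 [ 0.8   0.61 -1.09  1.9   0.63  1.03  2.42]
gift -90 [ 0.41  0.4  -0.57  1.91  0.27  0.9  -2.03]
```

```bash
cat >> h.py <<'E'
def snap(name):
    from workcell import read_state,grab_frame
    s=read_state(); f=grab_frame("wrist"); f["state"]=s; pickle.dump(f,open(f"f_{name}.pkl","wb")); cv2.imwrite(f"pics/{name}.png",cv2.resize(f["img"],None,fx=1.4,fy=1.4,interpolation=cv2.INTER_CUBIC)); return f
E
python3 - <<'E'
from h import *
from workcell import *
reach((.50,.03,.28),quat(-8)); wait(.3); snap("w1"); s=read_state(); print(s["t"],s["tool_pos"])
E
```

```text
3.025 [0.50003788 0.02986777 0.27998054]
```

View pics/w1.png

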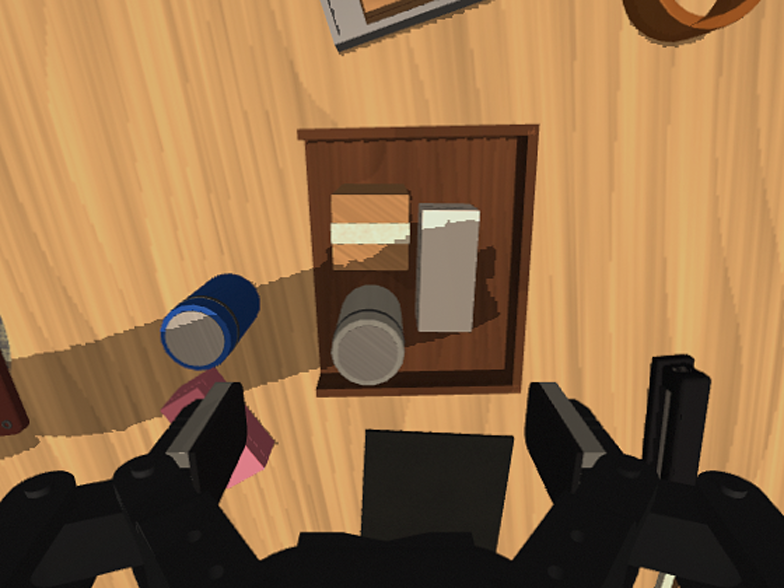

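```bash
python3 - <<'E'
from h import *
f=pickle.load(open("f_w1.pkl","rb")); T=wristT(f)
np.set_printoptions(precision=4,suppress=True)
W=lambda *p:(np.array(p)+.5)/1.4-.5
def rep(n,p,z):
    q=back(f,p,z,T)[:,:2]; e=np.roll(q,-1,0)-q
    print(n,q.mean(0),"sides",np.linalg.norm(e,axis=1),"ang",np.degrees(np.arctan2(e[:,1],e[:,0])))
rep("cart",W((331,195),(410,194),(409,270),(331,270)),.098)
rep("gift",W((420,210),(480,209),(472,332),(416,331)),.052)
rep("bay",W((298,130),(539,125),(520,391),(317,395)),.04)
q=back(f,W((331,352),(405,352),(368,318),(368,386)),.098,T); print(q, (q[0]+q[1])/2,(q[2]+q[3])/2)
E
```

```text
cart [0.4924 0.05  ] sides [0.0521 0.0517 0.0538 0.0511] ang [ -7.2821 -97.8801 172.0078  80.1428]
gift [0.5452 0.0023] sides [0.0456 0.1004 0.0461 0.0987] ang [ -6.9558 -98.3915 170.8768  81.3443]
bay [0.5236 0.0035] sides [0.1806 0.2226 0.1798 0.2226] ang [ -6.767  -96.9119 173.2138  83.2943]
[[ 0.4512 -0.0324  0.098 ]
 [ 0.5046 -0.0399  0.098 ]
 [ 0.4818 -0.01    0.098 ]
 [ 0.4737 -0.0634  0.098 ]] [ 0.4779 -0.0361  0.098 ] [ 0.4778 -0.0367  0.098 ]
```

```bash
python3 - <<'E'
from h import *
from workcell import *
st=lambda n:print(n,(lambda s:(round(s["t"],2),s["tool_pos"].round(4),round(s["width"],4),s["ft_force"].round(1)))(read_state()))
p=(.478,-.037)
reach((*p,.15),quat(-8)); st("above")
move_linear((*p,.062),rate=.12); st("down")
grip(.03,40); st("grip")
move_linear((*p,.17),rate=.12); st("up")
m=(.493,-.339)
move_linear((*m,.17),quat(-11),rate=.25); st("over")
move_linear((*m,.059),rate=.1); st("placed")
grip(.08); st("open")
move_linear((*m,.17),rate=.2)
reach((.50,-.24,.26),quat(-11)); wait(.2); snap("w2"); st("look")
E
```

```text
above (3.67, array([ 0.479 , -0.0363,  0.1512]), 0.085, array([-0.5,  0.7,  0.5]))
down (4.55, array([ 0.4787, -0.0368,  0.0628]), 0.0857, array([-0.2, -0.2,  0.2]))
grip (4.96, array([ 0.4784, -0.0371,  0.0628]), 0.0528, array([-3.4,  0.2,  5.8]))
up (6.01, array([ 0.4775, -0.037 ,  0.1692]), 0.053, array([ 0.1, -0.7, -2.5]))
over (7.37, array([ 0.4934, -0.3372,  0.17  ]), 0.0525, array([-0.7,  0.2, -1.2]))
placed (8.62, array([ 0.4934, -0.3392,  0.0593]), 0.0532, array([ 0.5, -0.2, -2. ]))
open (9.01, array([ 0.4931, -0.3391,  0.0592]), 0.0798, array([ 0.1, -0.2, -0.4]))
look (10.57, array([ 0.4993, -0.2408,  0.2587]), 0.0804, array([-0. , -0.6, -0. ]))
```

View pics/w2.png

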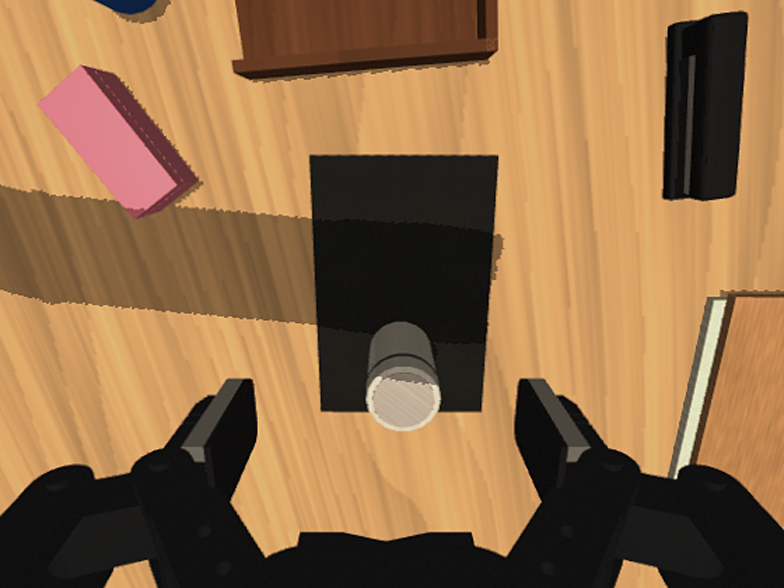

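The tin stands upright on the mat: its base is near (402,330) and its top near (403,398). The mat corners are (310,156), (497,156), (482,411) and (322,411). Carton next.

```bash
python3 - <<'E'
from h import *
from workcell import *
st=lambda n:print(n,(lambda s:(round(s["t"],2),s["tool_pos"].round(4),round(s["width"],4),s["ft_force"].round(1)))(read_state()))
p=(.4918,.0492)
reach((*p,.17),quat(-8.3)); wait(.2); st("above")
move_linear((*p,.062),rate=.12); st("down")
grip(.03,40); st("grip")
move_linear((*p,.17),rate=.12); st("up")
m=(.512,-.240)
move_linear((*m,.17),quat(-11),rate=.25); st("over")
move_linear((*m,.059),rate=.1); st("placed")
grip(.08); st("open")
move_linear((*m,.19),rate=.2)
reach((.50,.03,.28),quat(-8)); wait(.3); snap("w3"); st("look")
f=grab_frame("scene"); crop(f["img"],100,140,320,290,3.6,"sc3.png")
E
```

```text
above (11.93, array([0.4923, 0.048 , 0.1702]), 0.0797, array([-0.7,  0.2, -0.2]))
down (12.97, array([0.4923, 0.0493, 0.0627]), 0.08, array([-0.5,  0.7,  0.8]))
grip (13.34, array([0.4925, 0.0492, 0.0627]), 0.0513, array([ 0.3, -0.3,  5.2]))
up (14.39, array([0.4913, 0.0491, 0.1692]), 0.0513, array([ 0.5,  0. , -1.1]))
over (15.7, array([ 0.5123, -0.238 ,  0.17  ]), 0.0518, array([ 0.6,  0.7, -3.2]))
placed (16.96, array([ 0.5124, -0.2401,  0.0593]), 0.0514, array([ 0.2,  0. , -2.3]))
open (17.36, array([ 0.5121, -0.2401,  0.0591]), 0.0798, array([0.4, 0.3, 0.2]))
look (19.62, array([0.5001, 0.0294, 0.2798]), 0.08, array([ 0.6, -0.4, -0.3]))
```

View pics/w3.png

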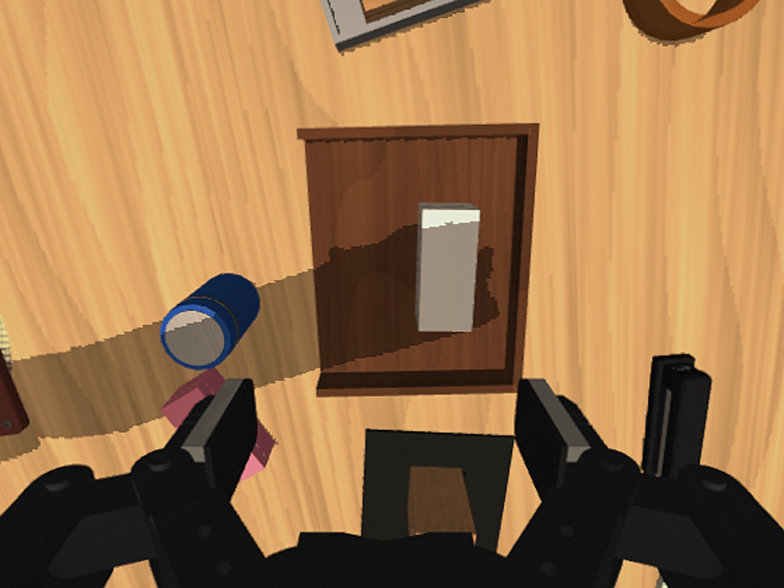

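View pics/sc3.png

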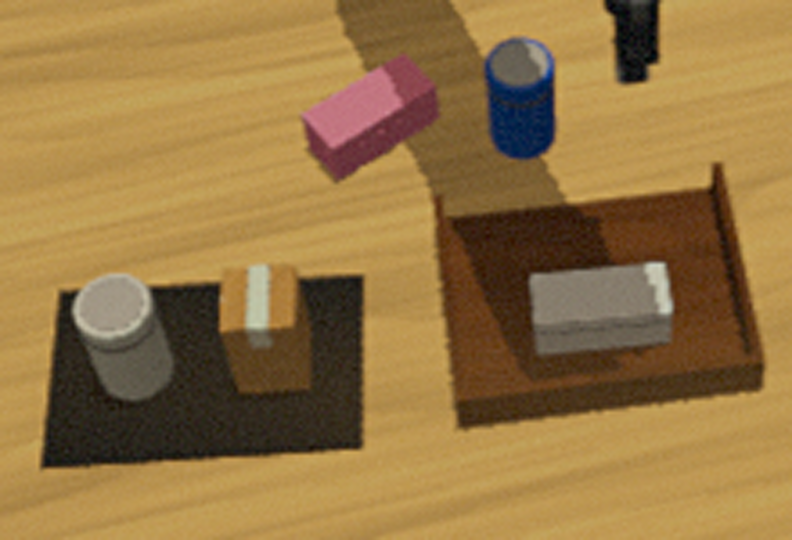

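Tin and carton both stand on the mat (scene crop (130,335) and (265,330)). The white gift box is unmoved, with wrist-view top corners (420,210) to (472,332). Next I measure the tray closely before picking the gift box.

```bash
python3 - <<'E'
from h import *
from workcell import *
reach((.52,.325,.28),quat(10)); wait(.3); snap("w4"); print(read_state()["tool_pos"])
E
```

```text
[0.52035317 0.32425562 0.2801548 ]
```

View pics/w4.png

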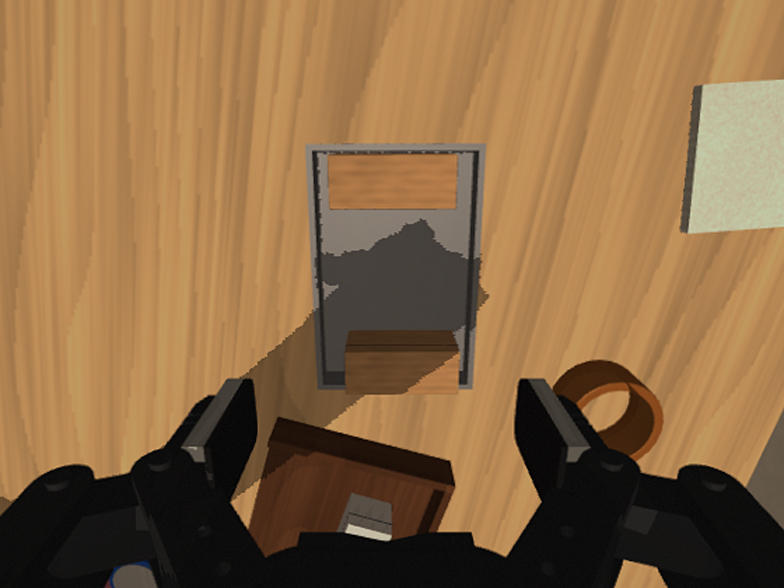

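```bash
python3 - <<'E'
from h import *
f=pickle.load(open("f_w4.pkl","rb")); T=wristT(f)
np.set_printoptions(precision=4,suppress=True)
W=lambda *p:(np.array(p)+.5)/1.4-.5
def rep(n,p,z):
    q=back(f,p,z,T)[:,:2]; e=np.roll(q,-1,0)-q
    print(n,q.mean(0),"sides",np.linalg.norm(e,axis=1),"ang",np.degrees(np.arctan2(e[:,1],e[:,0])))
rep("tray",W((306,145),(486,145),(473,388),(317,389)),.032)
rep("pl",W((329,155),(458,155),(457,209),(329,209)),.055)
rep("pr",W((346,346),(459,346),(458,393),(346,393)),.055)
q=back(f,W((393,209),(402,350)),.055,T);print(q,q.mean(0))
E
```

```text
tray [0.5341 0.2967] sides [0.139  0.2094 0.1406 0.2102] ang [   9.9785  -79.6938 -169.6918   99.8588]
pl [0.518  0.3734] sides [0.0942 0.0393 0.0965 0.0393] ang [   9.9709  -78.661  -170.0445   98.0361]
pr [0.5526 0.2238] sides [0.093  0.0434 0.0953 0.0434] ang [   9.9072  -78.4694 -170.115    98.5204]
[[0.5212 0.354  0.055 ]
 [0.5491 0.2416 0.055 ]] [0.5352 0.2978 0.055 ]
```

```bash
python3 - <<'E'
from h import *
from workcell import *
st=lambda n:print(n,(lambda s:(round(s["t"],2),s["tool_pos"].round(4),round(s["width"],4),s["ft_force"].round(1)))(read_state()))
p=(.545,.0018)
reach((*p,.15),quat(-8.5)); grip(.072); wait(.2); st("above")
move_linear((*p,.018),rate=.1); st("down")
grip(.02,40); st("grip")
move_linear((*p,.14),rate=.12); st("up")
m=(.534,.297)
move_linear((*m,.14),quat(10.2),rate=.2); wait(.3); st("over"); snap("w5")
f=grab_frame("side"); pickle.dump(f,open("f_side5.pkl","wb")); crop(f["img"],200,190,340,295+100,4,"side5.png") 
f=grab_frame("scene"); pickle.dump(f,open("f_scene5.pkl","wb")); crop(f["img"],310,100,440,240,4.2,"sc5.png")
E
```

```text
above (22.92, array([0.5451, 0.0021, 0.1501]), 0.0717, array([-0.5,  0.6, -0.2]))
down (24.38, array([0.5455, 0.0018, 0.0186]), 0.0721, array([ 0.1,  0.5, -0.6]))
grip (24.75, array([0.5454, 0.0017, 0.0185]), 0.0437, array([-0.8, -1.4,  6.2]))
up (25.92, array([0.5445, 0.0017, 0.1392]), 0.0437, array([-0.2,  0.1, -2.2]))
over (27.84, array([0.5342, 0.2965, 0.14  ]), 0.0439, array([-0.1, -0.7, -2.7]))
```

View pics/w5.png

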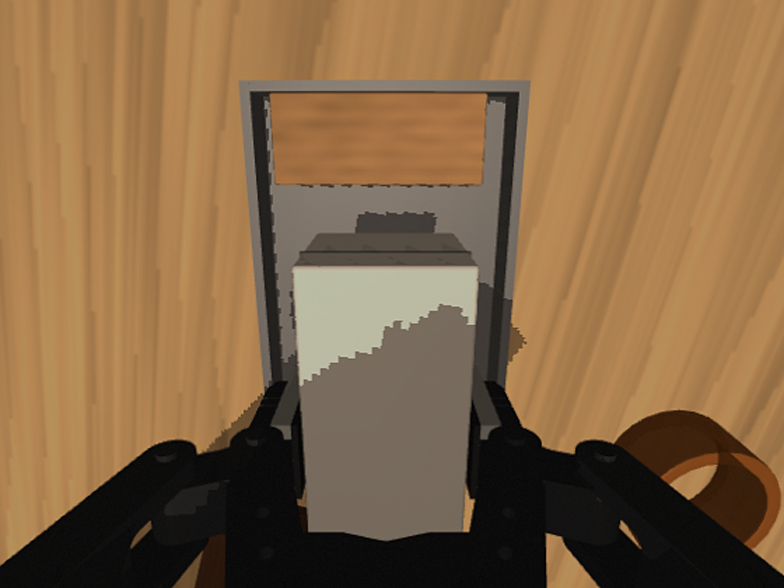

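View pics/sc5.png

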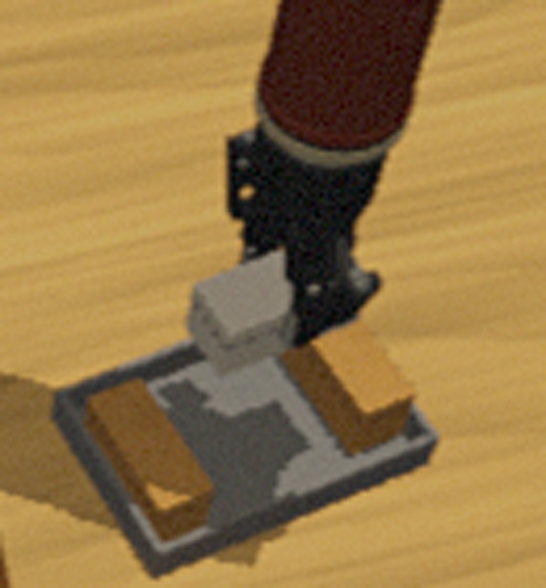

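```bash
python3 - <<'E'
from h import *
f=pickle.load(open("f_w5.pkl","rb")); T=wristT(f)
W=lambda *p:(np.array(p)+.5)/1.4-.5
q=back(f,W((292,266),(478,266)),.1735,T); print(q,np.linalg.norm(q[1]-q[0]))
a=np.radians(10.2); ex=np.array([np.cos(a),np.sin(a)]); ey=np.array([-np.sin(a),np.cos(a)])
d=q.mean(0)[:2]-[.534,.297]; print(d@ex,d@ey)
q=back(f,W((378,184)),.055,T); d=q[0,:2]-[.534,.297]; print("packed_l edge",d@ex,d@ey)
E
```

```text
[[0.50383531 0.34213264 0.1735    ]
 [0.54608641 0.34973233 0.1735    ]] 0.04292913778994801
-0.00023108389937960528 0.04975983511296287
packed_l edge -0.0033828379859196073 0.05874998891919072
```

The gift box's +y end sits 49.8 mm from the tray centre (expected 50) and packed_l's edge at 58.7 mm (expected 58). It is centred well, so I lower it.

```bash
python3 - <<'E'
from h import *
from workcell import *
st=lambda n:print(n,(lambda s:(round(s["t"],2),s["tool_pos"].round(4),round(s["width"],4),s["ft_force"].round(1)))(read_state()))
m=(.534,.297)
move_linear((*m,.06),rate=.1); wait(.2); st("mid")
move_linear((*m,.0155),rate=.06); wait(.2); st("low")
grip(.072); st("open")
move_linear((*m,.15),rate=.15)
reach((.52,.325,.28),quat(10)); wait(.3); snap("w6"); st("look")
E
```

```text
mid (29.14, array([0.5343, 0.2972, 0.0606]), 0.0435, array([ 1. , -0.6, -3. ]))
low (30.23, array([0.5339, 0.297 , 0.0155]), 0.0436, array([-2.3, -2.6,  4.6]))
open (30.62, array([0.5341, 0.2971, 0.0154]), 0.0718, array([ 0.1, -0. ,  0.3]))
look (32.62, array([0.52  , 0.3246, 0.2792]), 0.072, array([0.2, 0.3, 1. ]))
```

View pics/w6.png

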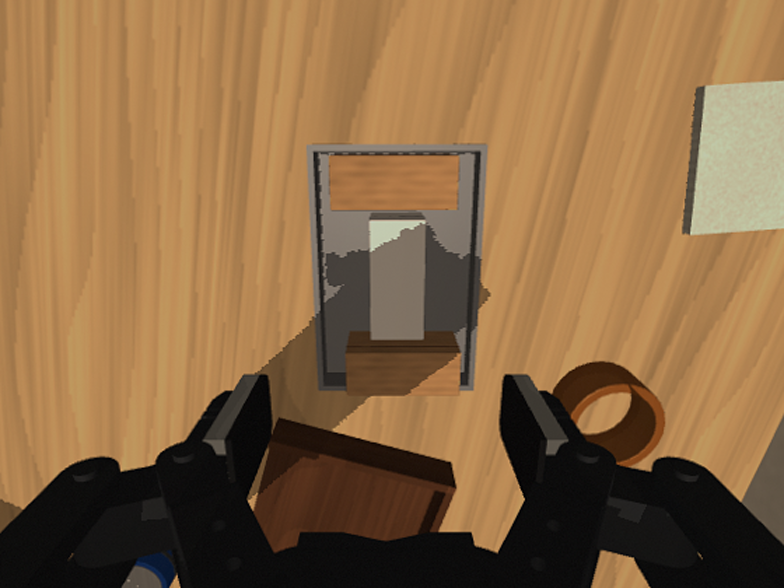

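The gift box lies flat and centred, with top corners (370,219) to (424,340), between the two packed boxes, which have not moved. Now I return the carton and the tin.

```bash
python3 - <<'E'
from h import *
from workcell import *
st=lambda n:print(n,(lambda s:(round(s["t"],2),s["tool_pos"].round(4),round(s["width"],4),s["ft_force"].round(1)))(read_state()))
reach((.50,.03,.28),quat(-8))
for m,p,y in [((.512,-.240),(.4918,.0492),-8.3),((.493,-.339),(.478,-.037),-8)]:
    reach((*m,.18),quat(-11)); grip(.08); wait(.3); st("above")
    move_linear((*m,.059),rate=.1); st("down")
    grip(.03,40); st("grip")
    move_linear((*m,.17),rate=.12)
    move_linear((*p,.17),quat(y),rate=.2); wait(.2); st("over")
    move_linear((*p,.0632),rate=.08); wait(.2); st("placed")
    grip(.08); st("open")
    move_linear((*p,.18),rate=.15)
reach((.50,.03,.28),quat(-8)); wait(.3); snap("w7"); st("look")
E
```

```text
above (35.41, array([ 0.512 , -0.2399,  0.18  ]), 0.0796, array([-0.1,  0.4,  0.8]))
down (36.77, array([ 0.5124, -0.2402,  0.0596]), 0.0799, array([-0.7,  0.2, -0.7]))
grip (37.13, array([ 0.5124, -0.2402,  0.0595]), 0.0517, array([ 0.5, -0.3,  4.9]))
over (40.01, array([0.4919, 0.0485, 0.1699]), 0.0513, array([ 0.7,  0.3, -1.3]))
placed (41.69, array([0.4922, 0.0493, 0.0635]), 0.0515, array([0. , 0.3, 1.6]))
open (42.09, array([0.4918, 0.0491, 0.0632]), 0.0802, array([-0.2,  0.3,  0.3]))
above (44.98, array([ 0.493 , -0.3389,  0.18  ]), 0.0799, array([0.6, 0. , 0.3]))
down (46.33, array([ 0.4934, -0.3392,  0.0597]), 0.0804, array([ 0.4, -0.7,  0.7]))
grip (46.7, array([ 0.4932, -0.3392,  0.0597]), 0.0528, array([-2.9,  1. ,  5.3]))
over (49.63, array([ 0.478 , -0.0376,  0.1699]), 0.0527, array([ 0.8, -1.2, -2. ]))
placed (51.32, array([ 0.4783, -0.037 ,  0.0636]), 0.0526, array([-2. ,  0.3,  6.4]))
open (51.7, array([ 0.4781, -0.0371,  0.0632]), 0.0802, array([-0.6,  0.6, -0.2]))
look (53.53, array([0.4997, 0.0294, 0.2794]), 0.0802, array([ 0. ,  0.7, -0.8]))
```

View pics/w7.png

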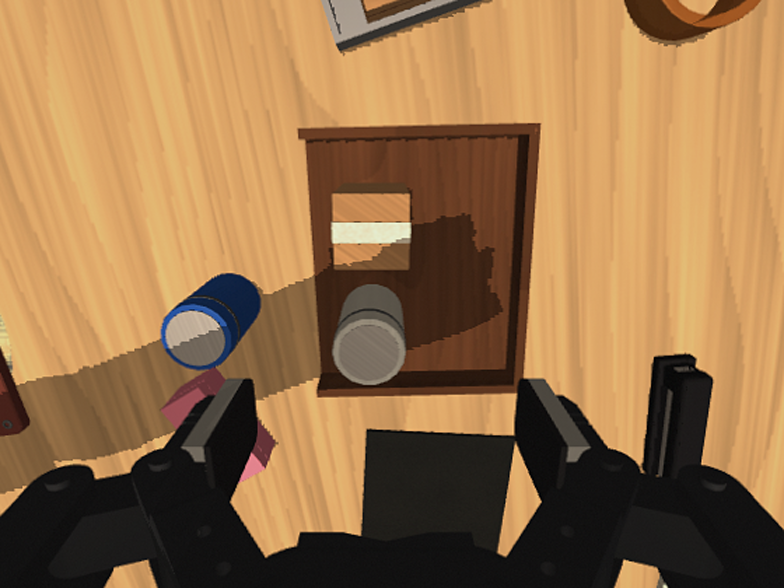

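The carton top (331–411, 192–270) and tin top (333–405, 318–385) are within about 1–2 px of the first view. One last look at the whole scene before handing in.

```bash
python3 - <<'E'
from h import *
from workcell import *
f=grab_frame("scene"); cv2.imwrite("pics/sc8.png",f["img"])
E
```

```text
(no output)
```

View pics/sc8.png

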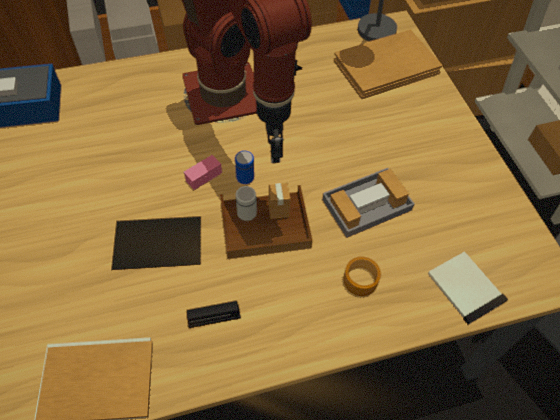

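The scene view shows the tin (246,203) and carton (280,200) back in the bay and the gift box at (370,195) in the tray. The tape (362,275) and stapler (213,313) are where they started, and the gripper is clear of everything.

```bash
python3 - <<'E'
from workcell import *
print(sign_off())
E
```

```text
the job is handed in; nothing more can be done
None
```

The job is done and handed in at about 54 s of the 138 s allowed; the hand-in reports no verdict. I stood the tin and then the carton on the mat, packed the gift box into the tray gap, then put the carton and tin back in the bay.

- **Gift box:** just before lowering, its +y end measured 49.8 mm from the tray centre (50 mm is ideal). Afterwards the picture showed it flat and centred, with the packed boxes unmoved.
- **Tin and carton:** both stand upright, within about 1–2 pixels of their starting places in the wrist view, roughly 1 mm.
- **Bystanders:** the tape roll, the stapler and both look-alikes are where they started, and the gripper is open and clear.
- **Disagreement:** the side camera put the gift box's y about 5 mm from the scene and wrist cameras. I used the latter two, and the check before lowering bore them out. No check failed.

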